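Clear the stoppering machine's tray, then hold its spring slide at the mark

TASK

The stoppering machine has finished two amber sample bottles: first take both out of its catch tray and stand them upright in the tote. Then pull the machine's spring-return slide out by its upright handle until its pointer is in line with the mark on the slide's bed, and finish while still holding it there with the gripper, because the machine rinses only as long as the slide is held out. Leave the big bottle, the beaker, the meter and the sleeve alone.

Things in the scene. Friction and masses are not known exactly. Their poses are not given: they have to be found in the camera images.
- machine: Grey bench machine, fixed. Origin on the bench at the middle of the lower edge of its front face; its own -y points out of the front face, x runs along the face, z up. Housing 300 (x) by 200 (y from 0 to +200), 200 high, parts on top up to 230. In front of the face stand the catch tray (at x = -85) and the slide's bed (about x = +75). All lengths here in mm.
- tray (a point): Centre of the catch tray's floor (top side, 4 above the bench). Open aluminium tray fixed to the machine: 130 (machine x) by 185 (y), walls 16 high and 4 thick.
- bed (a point): Middle of the outer end of the slide's guide bed, on its top, 60 above the bench. Solid dark steel bed fixed to the machine, 120 wide (machine x from 15 to 135), 225 long (y), with two ribs 6 high beside the slide's bar.
- slide: Spring-return slide: moves only along the machine's -y, travel 85, springs home if let go (5 N to start, 8 to 12 N at the mark, 14 N at most). Own axes as the machine's. Origin on the bed's top (60 above bench) under its handle, at machine (65, -100) when home. Upright black handle 34 (x) by 16 (y), from 11 to 63 above origin. Steel bar 28 wide, 11 high, runs from the handle into the housing.
- grip (a point): Point to grip on the slide's handle: on its vertical centre line, 43 above the slide's origin (103 above the bench), 20 below the handle's top.
- pointer (a point): Tip of the slide's pointer, a steel finger 6 wide (y) and 6 high that sticks out of the handle's foot towards +x of the machine; the tip lies 39 from the handle's centre line and exactly level with it in y (the pull direction), 74.5 above the bench.
- mark: Mark: a fixed brass fin on the slide's bed, 22 (x) by 6 (y) by 18 high. Origin at the middle of its foot on the bed (60 above bench), axes as the machine's. The pointer is in line with it when both have the same y in the machine's frame. It lies 30 to 65 outwards (-y) of the pointer's home, varying. The pointer passes 2 beside the fin; the slide does not stop there.
- bottle_a: Amber glass sample bottle with glass stopper and paper label, sealed, 60 to 130 g, standing upright in the catch tray, the one nearer the machine's face. Body 38 diameter up to 48, shoulder and neck 20 diameter from 56 to 62, lip 30 diameter up to 68, stopper up to 79. Origin at the centre of its underside, z up along its axis.
- bottle_b: A second bottle just like bottle_a, standing in the tray farther from the machine's face (centres 60 to 92 apart).
- tote: Grey open plastic tote, 270 (x) by 200 (y) by 50 high, walls and floor 5 thick, 1.2 kg, loose on the bench. Origin at the centre of its underside, z up.
- big_bottle: Bystander: large greenish glass bottle with stopper, 67 diameter, 138 high, upright. Origin at the centre of its underside.
- beaker: Bystander: white plastic beaker, empty, rim diameter 100, 130 high. Origin at the centre of its underside.
- meter: Bystander: black hand-held meter, 155 (x) by 62 (y) by 26 high, lying flat. Origin at the centre of its underside.
- sleeve: Bystander: white plastic sleeve of a sampling pipette, 130 (x) by 22 (y) by 16 high, lying flat. Origin at the centre of its underside.
Mind the look-alikes: they are no part of the job. What is shaped like the bottle_b but blue or yellow is not meant.

How it is judged:
By the outcome, as a careful person would: the job done as asked, in the order asked, and still so for the second after the job is handed in, while the arm keeps its last pose, push and grip.
It also fails if it takes over 72 s, if anything falls off the work surface, if the arm or the gripper's body presses on something with over 40 N, if the wrist force passes 120 N, or if a joint passes its speed limit or range.

ROBOT

A 6-joint arm with a two-finger parallel gripper is mounted at the origin on the work surface. World frame = base frame: x ahead of the robot, y to its left, z up, the work surface at z = 0. Lengths are in m, angles in degrees, forces in N, time in s.
With the tool pointing down it reaches from about 0.4 to 0.825 m from the base axis. Payload 7 kg.
Tool frame: the origin (TCP) lies at the very end of the fingers, on their centre line; the grasp point (between the pads) lies hold_point_z behind it (hold_point_z is the distance from the TCP to the grasp point, in m); z points along the fingers, y is the line along which they close (so a half turn about z gives the same grasp; the last joint's range is limited). The gripper opens to 88 mm and grips with 3 to 60 N. Pads are 19 mm wide; open, the fingers measure 130 mm over their backs; the gripper's body (78 mm by 193 mm) begins 47 mm behind the grasp point.
Start: joints at [86.752, 20.546, 0.682, 0, -70.136, -16.507], TCP at [0.228, 0.635, 0.227] pointing down, gripper open.
Joint ranges: [-176.03, 176.03], [-82.01, 121.73], [-58.28, 71.71], [-173.87, 95.51], [-174.79, -0.11], [-173.66, 173.66]. Speed limits (degrees/s): [136.94, 136.94, 172.46, 180, 180, 180].

INTERFACE

Orientations are given as [roll, pitch, yaw] about the fixed x, y, z axes, in that order (R = Rz(yaw) Ry(pitch) Rx(roll)).
In Python, from plant import get_obs, snapshot, close_job, hold_point_z gives the robot as it stands.
- The arm moves only by the tool play_rows, never from a script. Its argument "commands" is a list that holds one entry, the list of rows, each a list of 7 numbers: the shift along the tool's x, y, z in cm, then the turn, a rotation vector about the tool's x, y, z in degrees, then the opening, from 0 (shut) to 1 (fully open). In form: [[[x, y, z, ax, ay, az, fingers], ...]]. A call has 1 to 20 rows; each row is the pose to reach, as a shift and turn from the pose commanded when the call began, along the tool's axes at that moment; what a row does not reach only later rows make up. A row lasts 1/12 s, in which the tool goes at most 41.7 mm and 7.16 degrees, less where a joint would pass 70% of its speed; a pose out of reach is approached as far as the arm can. A call with a gripper value outside its range is refused whole. The fingers move at their own pace and stop on an object; the grip force is fixed at half the most. Time passes only in rows, so rows that repeat a pose let the fingers close. It gives the time, the measured TCP pose, the force, the opening and the grip force at its end, in the units of the state.
- get_obs(): the state, without advancing time (a new reading comes with each control period).
- snapshot(name): name is "side" or "top" or "wrist"; returns a dict with "frame" (400x640x3 uint8, red, green, blue), "camera_matrix" (3x3 intrinsics, pixels), "origin" and "attitude" of the camera in the world. Camera axes: x right, y down, z forward; pixel columns grow to the right and rows downward; lengths in m; the calibration is good to about 2 mm. A picture is of the moment at which its call begins. There is no depth.
- close_job(): hands the job in; it is judged then, once.
The state is a dict: "clock": time; "joint_pos": joint angles; "qvel": joint speeds; "tau": joint torques, N m; "tool_pos": TCP position; "orientation": TCP orientation; "force": force on the tool from outside, world axes, zero at the start; "moment": the same for the moment, N m; "opening": finger opening in m; "gripper_force": force on a finger pad.
Only numpy, scipy, OpenCV 4.12 (cv2) and the standard library are available. Lean on these libraries where they do the work, as an engineer would, in place of code of your own. Each camera call takes 0.05 s, during which the arm holds its last target. There are 200 camera calls.

## Working session

There is one attempt and no reset: what is moved stays moved. The work goes in short steps, Python scripts to look and compute and a tool call to move; the robot and the scene stay as the last step left them, time stands still between calls to the robot, and variables do not carry over. Pictures are saved under pics/ and viewed, at most 13 in all, crops included, and the job is handed in when it is done.

Besides the shell and the picture viewer there is one more tool, called after "Emit:" by a JSON object that holds its "method" and its "body", one argument or row to a line. play_rows: Moves the arm, as the interface text tells. Its arguments: {"type":"object","properties":{"commands":{"type":"array","items":{"type":"array","items":{"type":"array","items":{"type":"number"}}}}},"required":["commands"]}

```bash
mkdir -p pics; ls
cat > h.py <<'E'
import numpy as np,cv2
from plant import get_obs,snapshot,close_job,hold_point_z
def ray(s,u,v):
    K=np.array(s["camera_matrix"]);R=np.array(s["attitude"])
    d=R@np.linalg.solve(K,[u,v,1.]);return np.array(s["origin"]),d
def onz(s,u,v,z):
    o,d=ray(s,u,v);return o+d*(z-o[2])/d[2]
def proj(s,p):
    R=np.array(s["attitude"]);c=np.array(s["camera_matrix"])@(R.T@(np.array(p)-s["origin"]));return c[:2]/c[2]
def save(n,im): cv2.imwrite("pics/"+n+".png",im[...,::-1])
E
python3 - <<'E'
from h import *
import pickle
o=get_obs();print(o,hold_point_z)
S={n:snapshot(n) for n in("side","top","wrist")}
pickle.dump(S,open("s0.pkl","wb"))
for n,s in S.items(): print(n,s["camera_matrix"],s["origin"],s["attitude"]); 
save("top0",S["top"]["frame"]);save("side0",S["side"]["frame"])
E
```

```text
pics
{'clock': 0.0, 'joint_pos': array([ 8.67505614e+01,  2.05920522e+01,  6.33958759e-01, -2.15010814e-02,
       -7.01359265e+01, -1.65064827e+01]), 'qvel': array([ 0.06146639,  0.02542959,  0.06410454,  0.00993687, -0.01701596,
       -0.0019058 ]), 'tau': array([-8.50701781e-04, -5.82715201e+01,  2.93045032e+01,  6.99696243e+00,
        6.78741460e-03, -1.82759322e-04]), 'tool_pos': array([0.22801543, 0.63479828, 0.22561279]), 'orientation': array([ 1.79904111e+02, -7.33678116e-03, -1.97632376e+01]), 'force': array([ 0.40343438, -0.43024589,  0.83777649]), 'moment': array([-0.04210474,  0.03611674,  0.00715633]), 'gripper_force': 0.0, 'opening': 0.08778865416973831} 0.0188
side [[362.52631356   0.         318.36612326]
 [  0.         362.52631356 201.98550264]
 [  0.           0.           1.        ]] [ 0.31807163 -0.54381155  0.79694846] [-141.11224339    0.79876157  -21.29420717]
top [[450.86376149   0.         328.94027162]
 [  0.         450.86376149 201.21840029]
 [  0.           0.           1.        ]] [ 3.84956771e-01 -1.41417249e-03  1.45726795e+00] [-1.73753734e+02  1.14222297e-02 -8.99415609e+01]
wrist [[320.91440162   0.         322.47208281]
 [  0.         320.91440162 201.17397065]
 [  0.           0.           1.        ]] [0.29710745 0.60993392 0.38329008] [ 1.64303617e+02 -6.35465898e-02 -1.09811535e+02]
```

```bash
sed -i 's/R=np.array(s\["attitude"\])/R=rot(s["attitude"])/' h.py; sed -i '2a from scipy.spatial.transform import Rotation\ndef rot(a): return Rotation.from_euler("xyz",a,degrees=True).as_matrix()' h.py
python3 - <<'E'
from h import *
import pickle
S=pickle.load(open("s0.pkl","rb"))
print(S["top"]["camera_matrix"][0],onz(S["top"],320,200,0),onz(S["side"],320,200,0))
E
```

```text
[450.86376149   0.         328.94027162] [0.54841451 0.02812083 0.        ] [0.54809816 0.06418353 0.        ]
```

View pics/top0.png

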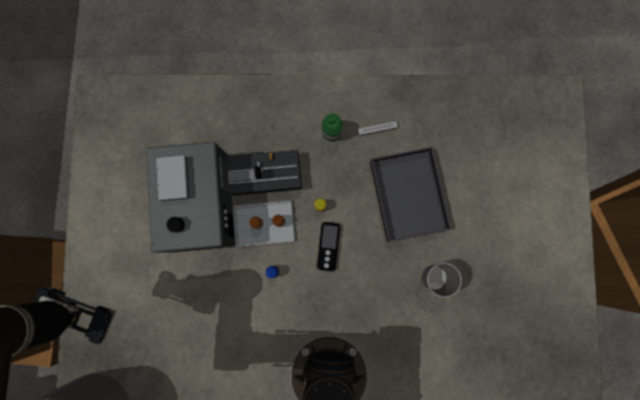

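View pics/side0.png

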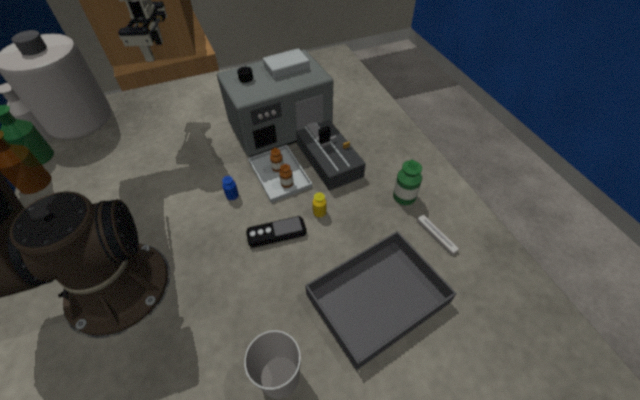

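Top view: the machine is at the left with its front facing right (world -y). The slide handle is near (258,170), the tote at (410,195), the green big bottle at (332,126), the meter at (329,246), the beaker at (443,280) and the sleeve at (378,128).
Bottle candidates in the top view: amber at (256,223) and (278,220) inside the tray, yellow at (320,205), blue at (272,271). The two amber ones fit the description, being amber and in the tray; yellow and blue are decoys.

Run:
```python
from h import *
import pickle
S=pickle.load(open("s0.pkl","rb"))
t=S["top"]["frame"];s=S["side"]["frame"]
a=cv2.resize(t[130:255,140:310],None,fx=4,fy=4,interpolation=cv2.INTER_CUBIC)
save("crop0",a)
for n in("top","side"):
    hsv=cv2.cvtColor(S[n]["frame"],cv2.COLOR_RGB2HSV)
    m=cv2.inRange(hsv,(3,140,60),(17,255,255));
    k,l,st,c=cv2.connectedComponentsWithStats(m)
    for i in range(1,k):
        if st[i,4]>15: print(n,st[i],c[i].round(1), onz(S[n],*c[i],.05).round(4))
    # tote: dark low-sat
T=S["top"]
g=cv2.cvtColor(t,cv2.COLOR_RGB2GRAY)
m=(g<75).astype(np.uint8);m[:140]=0;m[250:]=0;m[:,:350]=0;m[:,470:]=0
c=max(cv2.findContours(cv2.morphologyEx(m,cv2.MORPH_CLOSE,np.ones((5,5))),0,2)[0],key=cv2.contourArea)
r=cv2.minAreaRect(c);print(r)
b=cv2.boxPoints(r);w=np.array([onz(T,*p,.05) for p in b]);print(w.round(3),w.mean(0),np.linalg.norm(w-np.roll(w,1,0),axis=1))
```

```text
top [ 591  179   49  127 1371] [616.1 236. ] [ 0.4311 -0.8951  0.05  ]
top [250 217   9  11  75] [254.1 222. ] [0.4733 0.2326 0.05  ]
top [273 216  10  10  77] [277.6 220.1] [0.4794 0.1593 0.05  ]
top [ 52 242  12  47 467] [ 57.3 264. ] [0.3429 0.839  0.05  ]
top [ 13 342  40  24 373] [ 38.4 357.9] [0.0614 0.8775 0.05  ]
side [81  0 11 11 30] [85.7  4.1] [-0.0692  1.5852  0.05  ]
side [91  0 15 11 36] [98.9  4.5] [-0.0096  1.5545  0.05  ]
side [102   0   8   4  17] [104.9   1.4] [0.018  1.5809 0.05  ]
side [164   0  13   6  22] [170.1   1.8] [0.3135 1.4482 0.05  ]
side [109   7   7   9  19] [111.8  11.2] [0.0466 1.4527 0.05  ]
side [92 18 12 12 37] [96.8 24.2] [-0.0195  1.3402  0.05  ]
side [107  19  15  16  65] [113.5  26.4] [0.0494 1.2879 0.05  ]
side [173  23   8   7  19] [175.7  26.6] [0.3054 1.1777 0.05  ]
side [175  27  10   8  20] [179.2  31.2] [0.3139 1.1279 0.05  ]
side [183  27   8  12  24] [186.8  33. ] [0.3418 1.0989 0.05  ]
side [96 31 10 16 35] [101.6  37.3] [-1.0000e-03  1.2035e+00  5.0000e-02]
side [161  43  15  15  53] [167.6  48.7] [0.2493 0.9962 0.05  ]
side [105  
[... 786 characters left out ...]
44.6  71.8] [0.1481 0.8545 0.05  ]
side [149  69  10  14  39] [153.3  75.4] [0.1764 0.816  0.05  ]
side [123  78  11   6  20] [127.8  79.9] [0.0859 0.8216 0.05  ]
side [130  82   7   5  17] [133.   84.5] [0.102  0.7833 0.05  ]
side [  0 149  21  19 260] [  7.9 158.8] [-0.2709  0.5209  0.05  ]
side [271 148  11  15 125] [275.4 155.2] [0.4738 0.2348 0.05  ]
side [278 165  13  14 131] [284.7 171.4] [0.479  0.1611 0.05  ]
((411.3624572753906, 197.15785217285156), (95.21142578125, 72.57238006591797), 77.22875213623047)
[[ 0.675 -0.117  0.05 ]
 [ 0.727 -0.342  0.05 ]
 [ 0.432 -0.401  0.05 ]
 [ 0.382 -0.18   0.05 ]] [ 0.55378869 -0.25988151  0.05      ] [0.29940961 0.23177048 0.30067888 0.22657304]
```

View pics/crop0.png

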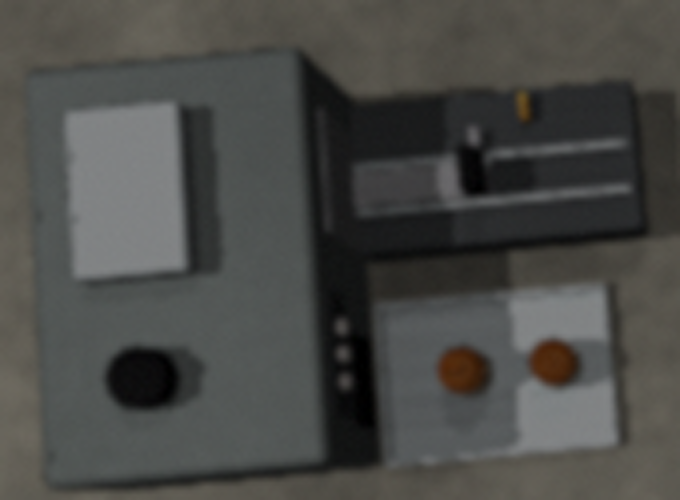

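The crop confirms the two amber bottles in the tray, at crop (463,370) and (553,361). The handle is at crop (472,168) and the brass fin at (523,106).

```bash
cat >> h.py <<'E'
def mv(p,yaw):
    o=get_obs();R=rot(o["orientation"])
    d=R.T@(np.array(p)-o["tool_pos"])*100
    rv=Rotation.from_matrix(R.T@rot([180,0,yaw])).as_rotvec(degrees=True)
    print("at",o["tool_pos"].round(4),"clock",round(o["clock"],2),"MOVE",d.round(2),rv.round(2))
E
python3 - <<'E'
from h import *
import pickle
T=pickle.load(open("s0.pkl","rb"))["top"]
P=lambda x,y,z:onz(T,140+x/4,130+y/4,z).round(4)
A,B=P(633,83,.06),P(645,235,.06);d=A-B;print("bed",A,B,(A+B)/2,np.linalg.norm(d),np.degrees(np.arctan2(d[1],d[0])))
A,B=P(298,50,.2),P(328,465,.2);d=A-B;print("face",A,B,np.linalg.norm(d),np.degrees(np.arctan2(d[1],d[0])))
print("handle",P(472,168,.123),"fin",P(523,106,.078),"pointer",P(474,135,.075))
mv([.35,.40,.34],-85.5)
mv([.479,.160,.14],-85.5)
E
```

```text
bed [0.698  0.0961 0.06  ] [0.577  0.0857 0.06  ] [0.6375 0.0909 0.06  ] 0.12144611974040175 4.912522620789722
face [0.6903 0.3248 0.2   ] [0.3966 0.2956 0.2   ] 0.2951479798338454 5.677755562653855
handle [0.6189 0.2118 0.123 ] fin [0.6757 0.1802 0.078 ] pointer [0.6533 0.2184 0.075 ]
at [0.228  0.6349 0.2258] clock 0.15 MOVE [ 19.42  18.   -11.39] [ 6.000e-02 -5.000e-02  6.574e+01]
at [0.228  0.6349 0.2258] clock 0.15 MOVE [39.67 36.2   8.63] [ 6.000e-02 -5.000e-02  6.574e+01]
```

Emit:
{"method": "play_rows", "body": {
  "commands": [
    [[0, 0, -4, 0, 0, 0, 0.8], [0, 0, -8, 0, 0, 0, 0.8], [0, 0, -11.4, 0, 0, 6, 0.8], [2.8, 2.6, -11.4, 0, 0, 12, 0.8], [5.6, 5.2, -11.4, 0, 0, 18, 0.8], [8.4, 7.8, -11.4, 0, 0, 24, 0.8], [11.2, 10.3, -11.4, 0, 0, 30, 0.8], [14, 12.9, -11.4, 0, 0, 36, 0.8], [16.8, 15.5, -11.4, 0, 0, 42, 0.8], [19.6, 18, -11.4, 0, 0, 48, 0.8], [22.4, 20.5, -11.4, 0, 0, 54, 0.8], [25.2, 23.1, -11.4, 0, 0, 60, 0.8], [28, 25.6, -11.4, 0, 0, 65.5, 0.8], [30.8, 28.2, -11.4, 0, 0, 65.5, 0.8], [33.6, 30.7, -11.4, 0, 0, 65.5, 0.8], [36.4, 33.2, -9, 0, 0, 65.5, 0.8], [39.7, 36.2, -6, 0, 0, 65.5, 0.8], [39.7, 36.2, -2, 0, 0, 65.5, 0.8], [39.7, 36.2, 2, 0, 0, 65.5, 0.8], [39.7, 36.2, 4, 0, 0, 65.5, 0.8]]
  ]
}}

```text
clock: 1.82
tool_pos: [0.478, 0.1581, 0.1829]
orientation: [179.8, -0.1, -85.4]
force: [-0.8, -0.1, 0.0]
opening: 0.0699
gripper_force: 0.0
```

Run:
```python
from h import *
w=snapshot("wrist");save("w1",w["frame"])
hsv=cv2.cvtColor(w["frame"],cv2.COLOR_RGB2HSV)
m=cv2.inRange(hsv,(3,140,40),(17,255,255))
k,l,st,c=cv2.connectedComponentsWithStats(m)
for i in range(1,k):
    if st[i,4]>60: print(st[i],c[i].round(1),onz(w,*c[i],.05).round(4),onz(w,*c[i],.083).round(4))
for n,p in dict(a=[.4737,.2335,.083],b=[.479,.16,.083],handle=[.6189,.2118,.123],fin=[.6757,.1802,.078]).items(): print(n,proj(w,p).round(0))
mv([.479,.160,.028],-85)
```

```text
[ 301  173   38   41 1211] [319.6 193. ] [0.4807 0.1586 0.05  ] [0.4811 0.1503 0.083 ]
[303 244  36  24 731] [320.5 256.9] [0.4748 0.2235 0.05  ] [0.476  0.2077 0.083 ]
a [321. 283.]
b [321. 204.]
handle [130. 272.]
fin [ 90. 208.]
at [0.4758 0.1574 0.1787] clock 1.87 MOVE [-0.29 -0.48 15.07] [ 0.54 -0.21 -0.44]
```

View pics/w1.png

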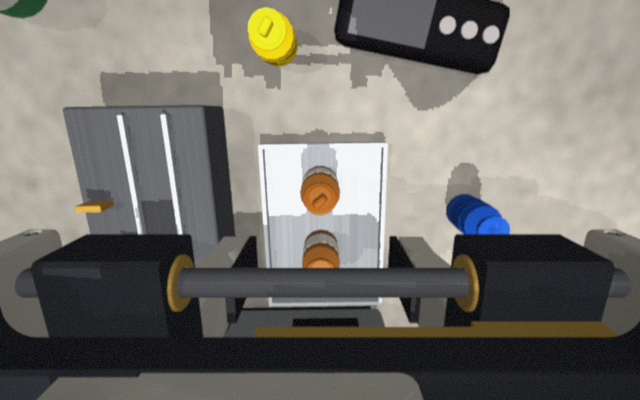

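Wrist view: the amber bottle b stopper is at (320,200) and bottle a is at (321,255), partly behind the gripper. The bottles sit centred between the fingers, and the brass fin is at (93,207).

Emit:
{"method": "play_rows", "body": {
  "commands": [
    [[0.1, 0, 3, 0, 0, 0, 0.8], [0.1, 0, 6, 0, 0, 0, 0.8], [0.1, 0, 9, 0, 0, 0, 0.8], [0.1, 0, 12, 0, 0, 0, 0.8], [0.1, 0, 14, 0, 0, 0, 0.8], [0.1, 0, 15.5, 0, 0, 0, 0.8], [0.1, 0, 15.9, 0, 0, 0, 0.8], [0.1, 0, 15.9, 0, 0, 0, 0.8], [0.1, 0, 15.9, 0, 0, 0, 0.8], [0.1, 0, 15.9, 0, 0, 0, 0.2], [0.1, 0, 15.9, 0, 0, 0, 0.2], [0.1, 0, 15.9, 0, 0, 0, 0.2], [0.1, 0, 15.9, 0, 0, 0, 0.2], [0.1, 0, 15.9, 0, 0, 0, 0.2], [0.1, 0, 15.9, 0, 0, 0, 0.2]]
  ]
}}

```text
clock: 3.12
tool_pos: [0.4797, 0.1594, 0.0279]
orientation: [-180.0, 0.0, -85.3]
force: [-0.5, -0.6, 4.1]
opening: 0.0371
gripper_force: 30.0
```

Emit:
{"method": "play_rows", "body": {
  "commands": [
    [[0, 0, -2, 0, 0, 0, 0.2], [0, 0, -5, 0, 0, 0, 0.2], [0, 0, -8, 0, 0, 0, 0.2], [0, 0, -11, 0, 0, 0, 0.2], [1, -0.2, -14, 0, 0, 0, 0.2], [3, -0.7, -16, 0, 0, 0, 0.2], [6, -1.3, -16, 0, 0, 0, 0.2], [9, -2, -16, 0, 0, 0, 0.2], [12, -2.6, -16, 0, 0, 0, 0.2], [15.5, -3.4, -16, 0, 0, 0, 0.2], [19, -4.2, -16, 0, 0, 0, 0.2], [22.5, -5, -16, 0, 0, 0, 0.2], [26, -5.7, -16, 0, 0, 0, 0.2], [29.5, -6.5, -16, 0, 0, 0, 0.2], [33, -7.3, -16, 0, 0, 0, 0.2], [36.5, -8, -16, 0, 0, 0, 0.2], [39, -8.6, -16, 0, 0, 0, 0.2], [41, -9, -16, 0, 0, 0, 0.2], [41.5, -9.1, -15, 0, 0, 0, 0.2], [41.5, -9.1, -13, 0, 0, 0, 0.2]]
  ]
}}

```text
clock: 4.78
tool_pos: [0.6058, -0.2488, 0.1587]
orientation: [-179.8, -0.1, -85.4]
force: [0.4, 0.8, -1.5]
opening: 0.0376
gripper_force: 30.0
```

Run:
```python
from h import *
w=snapshot("wrist");s=snapshot("side")
save("c1",np.vstack([w["frame"][:300],s["frame"][130:400]]))
for n,p in dict(b=[.604,-.247,.005],a=[.506,-.267,.005],c=[.555,-.257,.005]).items(): print(n,proj(w,p).round(0),proj(s,p).round(0)+[0,170])
o=get_obs();print(o["tool_pos"],o["opening"])
```

```text
b [325. 190.] [390. 457.]
a [426. 178.] [356. 479.]
c [375. 184.] [374. 468.]
[ 0.60198394 -0.24620405  0.15355125] 0.03709989393418523
```

View pics/c1.png

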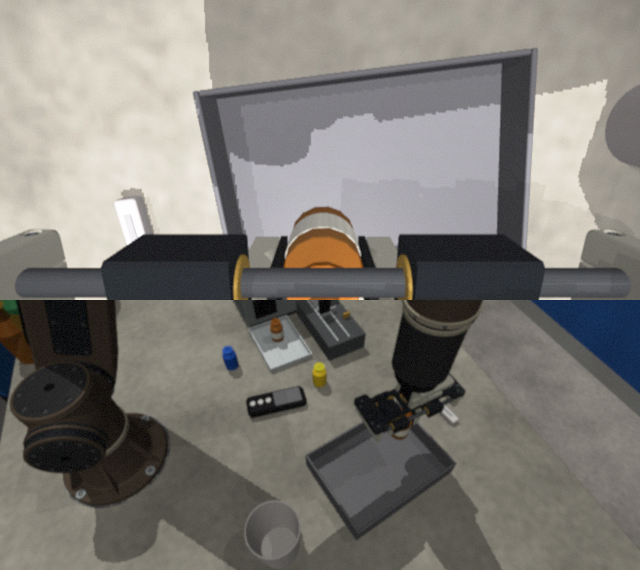

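The wrist view shows bottle b held over the tote (floor spans columns ~245–500). The side view shows the tote's centre at about (378,468), which agrees with the estimate. Lowering.

Emit:
{"method": "play_rows", "body": {
  "commands": [
    [[0, 0, 3, 0, 0, 0, 0.2], [0, 0, 6, 0, 0, 0, 0.2], [0, 0, 9, 0, 0, 0, 0.2], [0, 0, 11, 0, 0, 0, 0.2], [0, 0, 12.2, 0, 0, 0, 0.2], [0, 0, 12.7, 0, 0, 0, 0.2], [0, 0, 12.8, 0, 0, 0, 0.2], [0, 0, 12.8, 0, 0, 0, 0.2], [0, 0, 12.8, 0, 0, 0, 0.2], [0, 0, 12.8, 0, 0, 0, 0.5], [0, 0, 12.8, 0, 0, 0, 0.7], [0, 0, 12.8, 0, 0, 0, 0.7], [0, 0, 12.8, 0, 0, 0, 0.7], [0, 0, 12.8, 0, 0, 0, 0.7], [0, 0, 11, 0, 0, 0, 0.75], [0, 0, 8, 0, 0, 0, 0.75], [0, 0, 4.5, 0, 0, 0, 0.75], [0, 0, 1, 0, 0, 0, 0.75], [0, 0, -2, 0, 0, 0, 0.75], [0, 0, -3, 0, 0, 0, 0.75]]
  ]
}}

```text
clock: 6.55
tool_pos: [0.6067, -0.2475, 0.1935]
orientation: [-179.6, -0.2, -85.2]
force: [0.3, -0.7, 0.3]
opening: 0.0656
gripper_force: 0.0
```

Run:
```python
from h import *
s=snapshot("side");w=snapshot("wrist");t=snapshot("top")
for n,s in (("side",s),("top",t)):
    hsv=cv2.cvtColor(s["frame"],cv2.COLOR_RGB2HSV)
    m=cv2.inRange(hsv,(3,140,60),(17,255,255));m[:140]=0;m[:,:200]=0;m[:,500:]=0
    k,l,st,c=cv2.connectedComponentsWithStats(m)
    for i in range(1,k):
        if st[i,4]>15: print(n,st[i],c[i].round(1), onz(s,*c[i],.05).round(4))
save("c2",np.hstack([w["frame"][:,160:],s["frame"][130:,:1]]) if 0 else w["frame"])
print(get_obs()["tool_pos"])
```

```text
side [271 148  11  15 126] [275.4 155.2] [0.4738 0.2348 0.05  ]
side [387 269  15  18 215] [394.2 277.6] [ 0.6064 -0.2472  0.05  ]
top [402 175   9  11  70] [406.1 179.8] [ 0.6072 -0.2443  0.05  ]
top [250 217  11  11  88] [254.9 222.2] [0.4728 0.2302 0.05  ]
[ 0.60484567 -0.24663434  0.18845027]
```

Emit:
{"method": "play_rows", "body": {
  "commands": [
    [[-2, 0.4, 0, 0, 0, 0, 0.75], [-5, 0.9, -1, 0, 0, 0, 0.75], [-8.5, 1.6, -1, 0, 0, 0, 0.75], [-12, 2.2, -1, 0, 0, 0, 0.75], [-15.5, 2.9, -1, 0, 0, 0, 0.75], [-19, 3.5, -1, 0, 0, 0, 0.75], [-22.5, 4.2, -1, 0, -2, 0, 0.75], [-26, 4.8, -1, 0, -4, 0, 0.75], [-29.5, 5.5, -1, 0, -6, 0, 0.75], [-33, 6.1, -1, 0, -8, 0, 0.75], [-36.5, 6.8, -1, 0, -8, 0, 0.75], [-40, 7.4, -1, 0, -8, 0, 0.75], [-43, 8, 0, 0, -8, 0, 0.75], [-45.5, 8.5, 0, 0, -8, 0, 0.75], [-47.5, 8.8, 0, 0, -8, 0, 0.75], [-48.7, 9, 0, 0, -8, 0, 0.75], [-49, 9.1, 1, 0, -8, 0, 0.75], [-49, 9.1, 3, 0, -8, 0, 0.75], [-49, 9.1, 5, 0, -8, 0, 0.75], [-49, 9.1, 6, 0, -8, 0, 0.75]]
  ]
}}

```text
clock: 8.37
tool_pos: [0.4718, 0.2325, 0.1241]
orientation: [179.8, 7.9, -85.3]
force: [-0.5, -0.1, -0.3]
opening: 0.0655
gripper_force: 0.0
```

Run:
```python
from h import *
s=snapshot("side");w=snapshot("wrist")
a=cv2.resize(s["frame"][30:230,170:400],None,fx=2.5,fy=2.5)
b=cv2.resize(w["frame"][100:340,200:440],None,fx=500/240,fy=500/240)[:, :225+0]
save("c3",a); print(get_obs()["tool_pos"],get_obs()["force"])
m=cv2.inRange(cv2.cvtColor(w["frame"],cv2.COLOR_RGB2HSV),(3,140,40),(17,255,255))
k,l,st,c=cv2.connectedComponentsWithStats(m)
for i in range(1,k):
    if st[i,4]>60: print(st[i],c[i].round(1))
print(proj(w,[.4735,.2325,.083]))
```

```text
[0.47204832 0.23239369 0.12481954] [-0.0794956  -0.13770888  0.71040822]
[ 295  170   49   58 2183] [318.7 198.2]
[319.35791216 220.15576755]
```

View pics/c3.png

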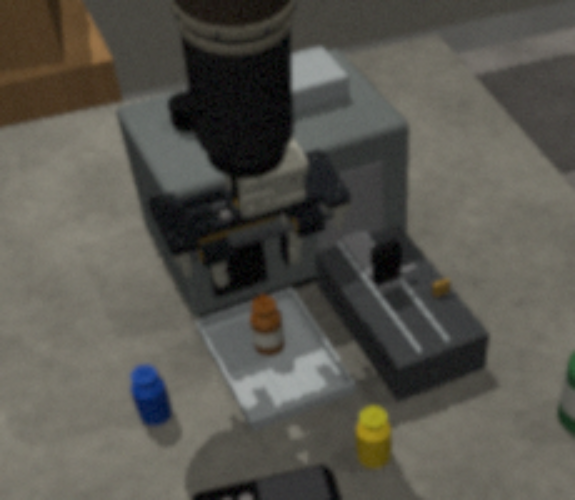

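The side view shows the tool above bottle a, clear of the housing. The amber bottle at crop (266,325) is standing in the tray under the fingers. The wrist view puts it about 3 mm farther out, so I am correcting on the way down.

Emit:
{"method": "play_rows", "body": {
  "commands": [
    [[0.7, 0, 2.8, 0, 0, 0, 0.75], [1.0, 0, 5, 0, 0, 0, 0.75], [1.3, 0, 7.1, 0, 0, 0, 0.75], [1.5, 0, 8.7, 0, 0, 0, 0.75], [1.65, 0, 9.5, 0, 0, 0, 0.75], [1.65, 0, 9.57, 0, 0, 0, 0.75], [1.65, 0, 9.57, 0, 0, 0, 0.75], [1.65, 0, 9.57, 0, 0, 0, 0.2], [1.65, 0, 9.57, 0, 0, 0, 0.2], [1.65, 0, 9.57, 0, 0, 0, 0.2], [1.65, 0, 9.57, 0, 0, 0, 0.2], [1.65, 0, 9.57, 0, 0, 0, 0.2], [1.65, 0, 9.57, 0, 0, 0, 0.2]]
  ]
}}

```text
clock: 9.55
tool_pos: [0.4738, 0.2313, 0.031]
orientation: [-180.0, 8.0, -85.2]
force: [-1.1, -0.4, 4.8]
opening: 0.0374
gripper_force: 30.0
```

Emit:
{"method": "play_rows", "body": {
  "commands": [
    [[-0.4, 0, -3, 0, 0, 0, 0.2], [-0.9, 0, -6.5, 0, 0, 0, 0.2], [-1.4, 0, -10, 0, 0, 0, 0.2], [-1.9, 0, -13.5, 0, 0, 0, 0.2], [-0.25, 0, -16.1, 0, 1, 0, 0.2], [3.2, 0.1, -16.6, 0, 3, 0, 0.2], [6.7, 0.1, -17.1, 0, 5, 0, 0.2], [10.1, 0.2, -17.6, 0, 7, 0, 0.2], [13.6, 0.2, -18.1, 0, 8, 0, 0.2], [17.1, 0.3, -18.6, 0, 8, 0, 0.2], [20.5, 0.4, -19, 0, 8, 0, 0.2], [24, 0.4, -19.5, 0, 8, 0, 0.2], [27.5, 0.5, -20, 0, 8, 0, 0.2], [30.9, 0.5, -20.5, 0, 8, 0, 0.2], [34.4, 0.6, -21, 0, 8, 0, 0.2], [37.9, 0.6, -21.5, 0, 8, 0, 0.2], [41.3, 0.7, -22, 0, 8, 0, 0.2], [44.3, 0.8, -22.4, 0, 8, 0, 0.2], [46.3, 0.8, -22.65, 0, 8, 0, 0.2], [47, 0.8, -22.75, 0, 8, 0, 0.2]]
  ]
}}

```text
clock: 11.22
tool_pos: [0.5062, -0.2675, 0.1897]
orientation: [179.9, 0.0, -85.4]
force: [-0.1, 0.1, -0.5]
opening: 0.037
gripper_force: 30.0
```

Emit:
{"method": "play_rows", "body": {
  "commands": [
    [[0, 0, 0, 0, 0, 0, 0.2], [0, 0, 1, 0, 0, 0, 0.2], [0, 0, 2, 0, 0, 0, 0.2], [0, 0, 2, 0, 0, 0, 0.2]]
  ]
}}

```text
clock: 11.55
tool_pos: [0.5053, -0.2633, 0.1676]
orientation: [179.8, 0.1, -85.2]
force: [-0.0, -0.0, -1.4]
opening: 0.037
gripper_force: 30.0
```

Run:
```python
from h import *
s=snapshot("side");w=snapshot("wrist")
save("c4",np.vstack([w["frame"][:300],s["frame"][170:400]]))
o=get_obs();print(o["tool_pos"],o["orientation"],o["opening"],o["force"])
```

```text
[ 0.50631841 -0.26389684  0.16960918] [ 1.79910626e+02  2.48363772e-02 -8.51733667e+01] 0.03724279548794051 [-0.56910727  0.12019282 -0.56054617]
```

View pics/c4.png

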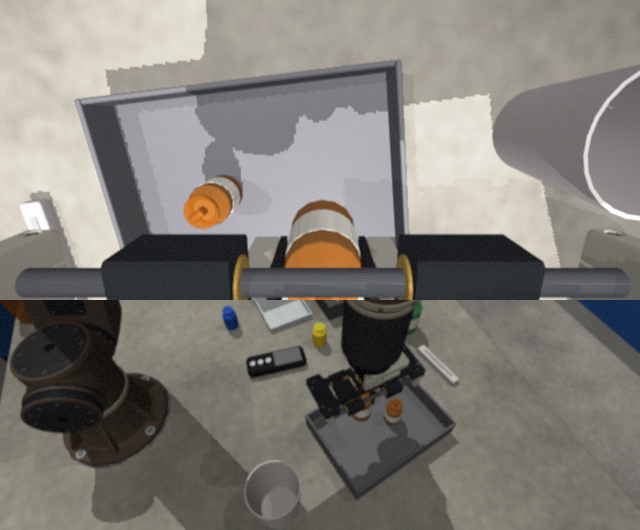

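Wrist and side views: bottle b stands upright at the tote's left (wrist (213,203)). Bottle a is held on the right, with the tote wall at column ~405, so I will shift 8 mm away from the wall and lower.

Emit:
{"method": "play_rows", "body": {
  "commands": [
    [[0, -0.4, 2, 0, 0, 0, 0.2], [0, -0.8, 5, 0, 0, 0, 0.2], [0, -0.8, 8, 0, 0, 0, 0.2], [0, -0.8, 11, 0, 0, 0, 0.2], [0, -0.8, 13, 0, 0, 0, 0.2], [0, -0.8, 13.7, 0, 0, 0, 0.2], [0, -0.8, 13.8, 0, 0, 0, 0.2], [0, -0.8, 13.8, 0, 0, 0, 0.2], [0, -0.8, 13.8, 0, 0, 0, 0.2], [0, -0.8, 13.8, 0, 0, 0, 0.5], [0, -0.8, 13.8, 0, 0, 0, 0.65], [0, -0.8, 13.8, 0, 0, 0, 0.65], [0, -0.8, 13.8, 0, 0, 0, 0.65], [0, -0.8, 12, 0, 0, 0, 0.65], [0, -0.8, 9, 0, 0, 0, 0.65], [0, -0.8, 6, 0, 0, 0, 0.65], [0, -0.8, 3, 0, 0, 0, 0.65], [0, -0.8, 0, 0, 0, 0, 0.65], [0, -0.8, -3, 0, 0, 0, 0.65], [0, -0.8, -4, 0, 0, 0, 0.65]]
  ]
}}

```text
clock: 13.32
tool_pos: [0.5165, -0.265, 0.2156]
orientation: [-179.6, -0.2, -85.2]
force: [0.4, -0.5, 0.4]
opening: 0.0573
gripper_force: 0.0
```

Run:
```python
from h import *
s=snapshot("side");t=snapshot("top");w=snapshot("wrist")
for n,s in (("side",s),("top",t)):
    hsv=cv2.cvtColor(s["frame"],cv2.COLOR_RGB2HSV)
    m=cv2.inRange(hsv,(3,140,60),(17,255,255));m[:140]=0;m[:,:200]=0;m[:,500:]=0
    k,l,st,c=cv2.connectedComponentsWithStats(m)
    for i in range(1,k):
        if st[i,4]>15: print(n,st[i],c[i].round(1), onz(s,*c[i],.05).round(4))
# fin in both views (yellow-brown)
for n,s in (("side",snapshot("side")),("top",t)):
    hsv=cv2.cvtColor(s["frame"],cv2.COLOR_RGB2HSV);x,y=proj(s,[.676,.18,.07])
    m=cv2.inRange(hsv,(10,110,60),(30,255,255));z=np.zeros_like(m);z[int(y)-15:int(y)+15,int(x)-15:int(x)+15]=1
    k,l,st,c=cv2.connectedComponentsWithStats(m*z)
    for i in range(1,k): print("fin",n,st[i],c[i].round(1),onz(s,*c[i],.07).round(4))
    print(n,"handle",proj(s,[.6189,.2118,.123]))
print(get_obs()["tool_pos"])
```

```text
side [387 269  15  18 218] [394.3 277.6] [ 0.6065 -0.2472  0.05  ]
side [354 291  16  18 229] [361.7 299.8] [ 0.5153 -0.2678  0.05  ]
top [409 204  11  11  92] [414. 209.] [ 0.5148 -0.2675  0.05  ]
fin side [343 142   7   6  35] [345.9 144.5] [0.676  0.1788 0.07  ]
side handle [323.71771172 128.42440513]
fin top [269 153   4   7  18] [270.3 155.9] [0.6792 0.1826 0.07  ]
top handle [257.99909739 172.00450693]
[ 0.51436967 -0.26402288  0.20987258]
```

Emit:
{"method": "play_rows", "body": {
  "commands": [
    [[-2, -0.6, 0, 0, 0, 0, 0.75], [-5, -1.5, 0, 0, 0, 0, 0.75], [-8.5, -2.6, 0, 0, 0, 0, 0.75], [-12, -3.7, 0, 0, 0, 0, 0.75], [-15.5, -4.7, 0, 0, 0, 0, 0.75], [-19, -5.8, 0, 0, 0, 0, 0.75], [-22.5, -6.9, 0, 0, 0, 0, 0.75], [-26, -8, 0, 0, 0, 0, 0.75], [-29.5, -9, 0, 0, 0, 0, 0.75], [-33, -10.1, 0, 0, 0, 0, 0.75], [-36.5, -11.2, 0, 0, 0, 0, 0.75], [-40, -12.3, 0.5, 0, 0, 0, 0.75], [-43, -13.2, 1, 0, 0, 0, 0.75], [-45, -13.8, 1.5, 0, 0, 0, 0.75], [-46.3, -14.2, 2, 0, 0, 0, 0.75], [-46.7, -14.3, 2, 0, 0, 0, 0.75], [-46.7, -14.3, 2, 0, 0, 0, 0.75], [-46.7, -14.3, 2, 0, 0, 0, 0.75], [-46.7, -14.3, 2, 0, 0, 0, 0.75]]
  ]
}}

```text
clock: 15.1
tool_pos: [0.6185, 0.2117, 0.1907]
orientation: [-180.0, 0.0, -85.3]
force: [0.1, 0.4, 0.7]
opening: 0.0657
gripper_force: 0.0
```

Run:
```python
from h import *
import pickle
w=snapshot("wrist");pickle.dump(w,open("w5.pkl","wb"))
save("c5",cv2.resize(w["frame"][60:260,180:460],None,fx=2.8,fy=2.8,interpolation=cv2.INTER_CUBIC))
for n,p in dict(h=[.6175,.213,.123],fin=[.677,.18,.078]).items(): print(n,(proj(w,p)-[180,60])*2.8)
print(get_obs()["tool_pos"],get_obs()["orientation"])
```

```text
h [404.05260462 437.11037149]
fin [215.23950669 270.72498014]
[0.61861984 0.21167828 0.19088977] [-1.79972775e+02  1.23691812e-02 -8.53288032e+01]
```

View pics/c5.png

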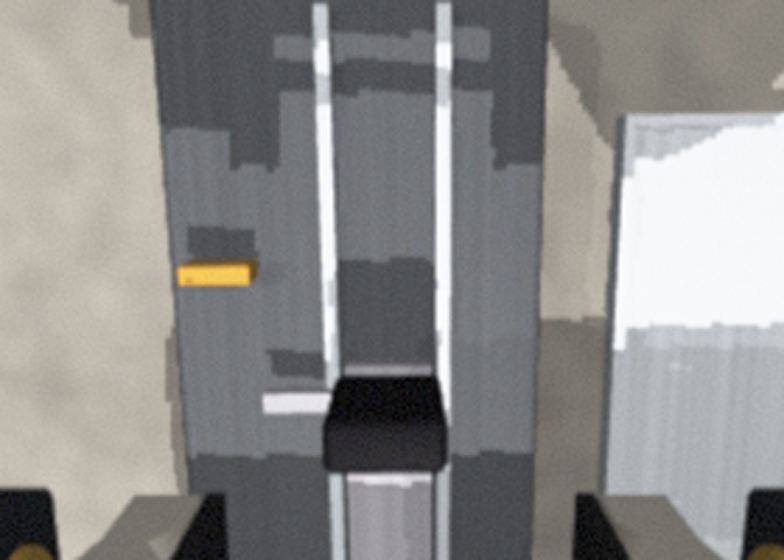

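The enlarged wrist crop shows the handle's top face around (386,444), the pointer's strip ending at (265,404) and the brass fin's top face at (214,276). The yaw aligns with the bed.

Run:
```python
from h import *
import pickle
w=pickle.load(open("w5.pkl","rb"))
P=lambda x,y,z:onz(w,180+(x+.5)/2.8-.5,60+(y+.5)/2.8-.5,z)
f=w["frame"]
hsv=cv2.cvtColor(f,cv2.COLOR_RGB2HSV);m=cv2.inRange(hsv,(15,120,80),(30,255,255));m[:,:235]=0;m[:,275:]=0;m[:140]=0;m[180:]=0
k,l,st,c=cv2.connectedComponentsWithStats(m);print(st[1:],c[1:])
print(f[150:165,256].tolist());print(f[196:212,285,0].tolist())
h=P(386,444,.123);p=P(296,404,.0775);fi=P(214,276,.078);tip=P(263,404,.0775)
A,B=P(335,370,.066),P(321,10,.066);d=B-A;print("rib",d,np.degrees(np.arctan2(d[1],d[0])))
A,B=P(443,370,.066),P(444,10,.066);d=B-A;print("rib",d,np.degrees(np.arctan2(d[1],d[0])))
print(h,tip,fi)
u=np.array([np.sin(np.radians(5)),-np.cos(np.radians(5)),0])
print("pull",(fi-tip)@u,(fi-p)@u,"handle-ptr",(h-tip)@u)
mv([h[0],h[1],.086],-85)
```

```text
[[243 153  29   9 239]] [[257.06276151 157.0376569 ]]
[[81, 82, 85], [86, 82, 80], [93, 82, 64], [108, 82, 43], [141, 105, 44], [205, 154, 67], [242, 195, 86], [244, 201, 87], [245, 204, 90], [244, 203, 89], [242, 195, 87], [216, 169, 92], [141, 124, 110], [111, 114, 119], [116, 120, 124]]
[114, 111, 103, 112, 169, 224, 231, 228, 231, 227, 215, 170, 130, 122, 120, 122]
rib [ 0.01067292 -0.10748725  0.        ] -84.32941814316169
rib [ 0.00982994 -0.1075439   0.        ] -84.77744878808285
[0.62235789 0.21506774 0.123     ] [0.66137756 0.22048408 0.0775    ] [0.67760889 0.18137128 0.078     ]
pull 0.040378620555297486 0.04044293010929602 handle-ptr 0.0019949425200206272
at [0.6186 0.2117 0.1909] clock 15.15 MOVE [-0.31 -0.4  10.49] [-0.03  0.01 -0.33]
```

Emit:
{"method": "play_rows", "body": {
  "commands": [
    [[-0.2, -0.2, 1, 0, 0, -0.7, 0.75], [-0.4, -0.4, 3, 0, 0, -0.7, 0.75], [-0.4, -0.4, 6, 0, 0, -0.7, 0.75], [-0.4, -0.4, 8.5, 0, 0, -0.7, 0.75], [-0.4, -0.4, 10, 0, 0, -0.7, 0.75], [-0.4, -0.4, 10.4, 0, 0, -0.7, 0.75], [-0.4, -0.4, 10.4, 0, 0, -0.7, 0.75], [-0.4, -0.4, 10.4, 0, 0, -0.7, 0.1], [-0.4, -0.4, 10.4, 0, 0, -0.7, 0.1], [-0.4, -0.4, 10.4, 0, 0, -0.7, 0.1], [-0.4, -0.4, 10.4, 0, 0, -0.7, 0.1], [-0.4, -0.4, 10.4, 0, 0, -0.7, 0.1], [-0.4, -0.4, 10.4, 0, 0, -0.7, 0.1]]
  ]
}}

```text
clock: 16.23
tool_pos: [0.6221, 0.2174, 0.087]
orientation: [-180.0, 0.0, -84.6]
force: [-1.0, 0.1, 1.6]
opening: 0.0343
gripper_force: 30.0
```

Emit:
{"method": "play_rows", "body": {
  "commands": [
    [[0.3, 0, 0, 0, 0, 0, 0.1], [0.7, 0, 0, 0, 0, 0, 0.1], [1.1, 0, 0, 0, 0, 0, 0.1], [1.5, 0, 0, 0, 0, 0, 0.1], [1.9, 0, 0, 0, 0, 0, 0.1], [2.3, 0, 0, 0, 0, 0, 0.1], [2.7, 0, 0, 0, 0, 0, 0.1], [3.1, 0, 0, 0, 0, 0, 0.1], [3.4, 0, 0, 0, 0, 0, 0.1], [3.7, 0, 0, 0, 0, 0, 0.1], [3.9, 0, 0, 0, 0, 0, 0.1], [4.0, 0, 0, 0, 0, 0, 0.1], [4.0, 0, 0, 0, 0, 0, 0.1], [4.0, 0, 0, 0, 0, 0, 0.1], [4.0, 0, 0, 0, 0, 0, 0.1]]
  ]
}}

```text
clock: 17.48
tool_pos: [0.6258, 0.1791, 0.087]
orientation: [-180.0, 0.1, -84.5]
force: [-4.8, 8.4, 5.1]
opening: 0.0335
gripper_force: 30.0
```

Run:
```python
from h import *
w=snapshot("wrist")
o=get_obs();print(o["tool_pos"],o["opening"],o["force"])
print(proj(w,[.6776,.1814,.078]))
save("c6",cv2.resize(w["frame"][60:260,180:460],None,fx=2.8,fy=2.8,interpolation=cv2.INTER_CUBIC))
import pickle;pickle.dump(w,open("w6.pkl","wb"))
```

```text
[0.6257949  0.17914896 0.0870282 ] 0.0339238379535921 [-4.38138443  7.25696096  3.94510897]
[230.61461899 242.26384223]
```

View pics/c6.png

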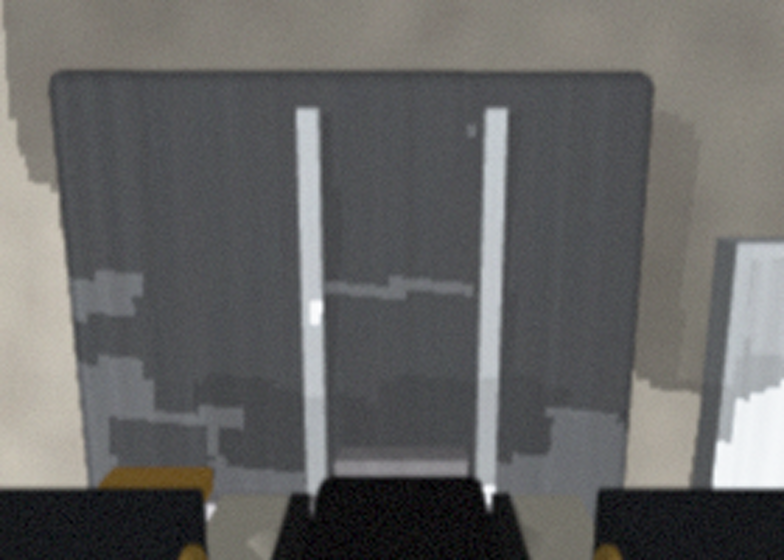

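The wrist crop shows the handle's foot strip at rows 458–475 and the fin at (157,478), partly hidden. The pointer is behind the finger, so I will use the foot strip's displacement and check it against the side and top views.

Run:
```python
from h import *
import pickle
w5=pickle.load(open("w5.pkl","rb"));w6=pickle.load(open("w6.pkl","rb"))
th=np.radians(5.4);u=np.array([np.sin(th),-np.cos(th),0])
for w,c,r in((w5,319,(184,202)),(w6,322,(216,236))):
    print(r,w["frame"][r[0]:r[1],c-6:c+6].mean((1,2)).round(0).tolist())
w=w6
print("fin col", w6["frame"][220:240,236].tolist())
s=snapshot("side")
a=s["frame"][110:180,290:370];save("c7",cv2.resize(a,None,fx=8,fy=8,interpolation=cv2.INTER_CUBIC))
t=snapshot("top")
for n,q in(("fin",[.6776,.1814,.078]),("tip",[.6614+.0038,.2205-.0401,.0775])): print(n,(proj(s,q)-[290,110])*8)
```

```text
(184, 202) [84.0, 84.0, 83.0, 84.0, 88.0, 94.0, 120.0, 148.0, 155.0, 130.0, 70.0, 24.0, 12.0, 15.0, 14.0, 16.0, 14.0, 16.0]
(216, 236) [74.0, 73.0, 74.0, 79.0, 87.0, 88.0, 90.0, 94.0, 112.0, 132.0, 138.0, 140.0, 137.0, 115.0, 64.0, 19.0, 13.0, 15.0, 15.0, 15.0]
fin col [[75, 77, 79], [82, 82, 84], [74, 75, 78], [76, 77, 82], [78, 83, 86], [84, 85, 86], [89, 77, 70], [101, 75, 42], [102, 77, 34], [103, 79, 31], [103, 77, 36], [106, 81, 38], [103, 79, 38], [91, 72, 37], [61, 49, 29], [33, 33, 32], [23, 24, 28], [13, 21, 23], [21, 26, 29], [14, 14, 17]]
fin [449.24089006 254.13985795]
tip [419.31224089 265.50049727]
```

View pics/c7.png

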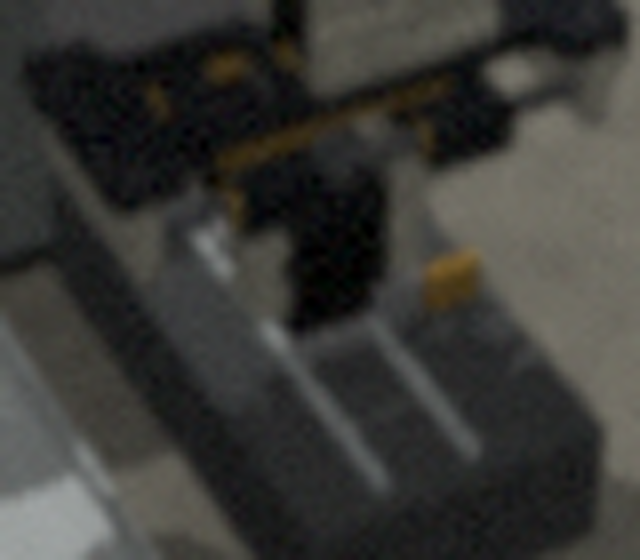

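Run:
```python
from h import *
import pickle
w5=pickle.load(open("w5.pkl","rb"));w6=pickle.load(open("w6.pkl","rb"))
th=np.radians(5.4);u=np.array([np.sin(th),-np.cos(th),0])
h=np.array([.6614,.2205,0])
for z1,z2 in((.06,.071),(.065,.071),(.071,.071)):
  a=[(onz(w5,319,r,z)-h)@u*1000 for r,z in((189.7,z1),(193.9,z2))]
  b=[(onz(w6,322,r,z)-h)@u*1000 for r,z in((224,z1),(229.9,z2))]
  print(z1,np.round(a,2),np.round(b,2),np.round(np.subtract(b,a),2))
# fin outer face: foot (z .06) upper transition and top edge
print("fin w5 outer top edge",(onz(w5,256,154.6,.078)-h)@u,"inner",(onz(w5,256,161.4,.078)-h)@u)
print("w6 foot edge z.06",(onz(w6,236,226.5,.06)-h)@u,"w5",(onz(w5,256,152,.06)-h)@u)
# top view relation
f=w5["frame"]
print("ptr edges",[(onz(w5,285,r,.0775)-h)@u for r in(199.6,207.2)])
```

```text
0.06 [8.12 6.94] [44.82 45.2 ] [36.7  38.25]
0.065 [9.34 6.94] [46.63 45.2 ] [37.3  38.25]
0.071 [10.8   6.94] [48.81 45.2 ] [38.01 38.25]
fin w5 outer top edge 0.04355148423174497 inner 0.03781707360924113
w6 foot edge z.06 0.04314911267165768 w5 0.04355613621667992
ptr edges [np.float64(0.0038591101274957516), np.float64(-0.003087033878322402)]
```

Pull so far is about 38.4 mm and 40.3 mm is needed, so I will add roughly 1.9 mm.

Emit:
{"method": "play_rows", "body": {
  "commands": [
    [[0.1, 0, 0, 0, 0, 0, 0.1], [0.19, 0, 0, 0, 0, 0, 0.1], [0.19, 0, 0, 0, 0, 0, 0.1], [0.19, 0, 0, 0, 0, 0, 0.1], [0.19, 0, 0, 0, 0, 0, 0.1], [0.19, 0, 0, 0, 0, 0, 0.1]]
  ]
}}

```text
clock: 18.13
tool_pos: [0.626, 0.1773, 0.087]
orientation: [-180.0, 0.1, -84.5]
force: [-4.5, 8.4, 5.0]
opening: 0.0338
gripper_force: 30.0
```

Run:
```python
from h import *
th=np.radians(5.4);u=np.array([np.sin(th),-np.cos(th),0]);h=np.array([.6614,.2205,0])
o=get_obs();print("tool travel",(o["tool_pos"]-[.6221,.2174,.087])@u*1000,o["force"],o["opening"])
w=snapshot("wrist");f=w["frame"]
p=f[216:244,316:328].mean((1,2));i=np.where(p<70)[0][0];r=216+i-1+(p[i-1]-70)/(p[i-1]-p[i])
q=f[216:240,233:239].mean(1);b=q[:,0]-q[:,2];j=np.where(b>30)[0][0];rf=216+j-1+(30-b[j-1])/(b[j]-b[j-1])
print("foot disp",(onz(w,322,r,.071)-h)@u*1000-6.94,"fin foot",(onz(w,236,rf,.06)-h)@u*1000,r,rf)
s=snapshot("side");save("c8",cv2.resize(s["frame"][125:165,320:360],None,fx=14,fy=14,interpolation=cv2.INTER_CUBIC))
for n,k in(("fin",40.7),("tip",40.7)):
  base=np.array([.6776,.1814,.078]) if n=="fin" else np.array([.6614,.2205,.0775])+u*.0403
  for d in(-3,3): print(n,((proj(s,base+u*d/1000)-[320,125]+.5)*14).round(0))
```

```text
tool travel 40.23513997783112 [-4.49648731  8.43729872  4.97658445] 0.03379413737767624
foot disp 40.04654883011613 fin foot 43.26674539245072 229.8734383487235 229.0331491712707
fin [366. 233.]
fin [380. 250.]
tip [314. 253.]
tip [328. 270.]
```

View pics/c8.png

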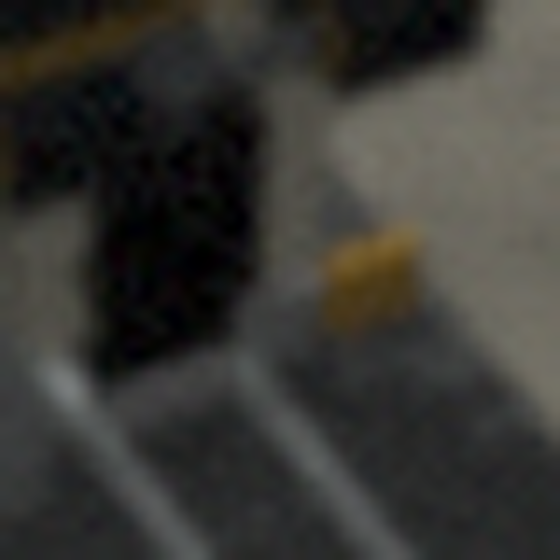

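The side crop shows the gripper holding the handle, with the pointer beside the brass fin at (370,285). Measured travel is 40.0–40.2 mm against the 40.3 mm needed, and the grip force is steady. Handing in.

```bash
python3 -c "
from h import *
print(close_job())"
```

```text
the job is handed in; nothing more can be done
None
```

The job is handed in: both amber bottles were set upright in the tote first, and the gripper was still holding the slide at the mark. Its measured travel was about 40.1 mm against the 40.3 mm needed; the close-up cameras couldn't see the pointer clearly, so that figure comes from the arm and the handle's foot.

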